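# Refit the slim spoon drawer and put the coffee scoop away

## Robot

A 6-joint arm with a two-finger parallel gripper is mounted at the origin on the work surface. World frame = base frame: x ahead of the robot, y to its left, z up, the work surface at z = 0. Lengths are in mm, angles in rad, forces in N, time in s.
With the tool pointing down it reaches from about 275 to 750 mm from the base axis. Payload 10.2 kg.
Tool frame: the origin (TCP) lies midway between the tips of the shut fingers; the grasp point (between the pads) lies 19 mm behind it; z points along the fingers, y is the direction in which the jaws open and shut (so a half turn about z gives the same grasp; the last joint's range is limited). The gripper opens to 85 mm and grips with 20 to 120 N. Pads are 22 mm wide; open, the fingers measure 114 mm over their backs; the gripper's body (76 mm by 85 mm) begins 54 mm behind the grasp point. The pads swing forward as they close: fully open they stand 13 mm farther back than shut.
Start: joints at [-1.436, 0.313, 1.498, -0, 1.331, -0.223], TCP at [183.85, -491.762, 231.294] pointing down, gripper open.
Joint ranges: [-2.94, 2.94], [-0.97, 2.17], [0.19, 2.56], [-1.23, 4.37], [0.02, 3.11], [-2.88, 2.88]. Speed limits (rad/s): [2.39, 2.39, 3.01, 3.14, 3.14, 3.14].

## Interface

Orientations are given as a unit quaternion [w, x, y, z].
In Python, from rig import sense, optics, ctrl gives the robot as it stands.
- The arm moves only by the tool play_rows, never from a script. Its argument "plan" is a list of rows, each a list of 7 numbers: the shift along the world's x, y, z in mm, then the turn, a rotation vector about the world's x, y, z in rad, then the opening, from -1 (shut) to 1 (fully open), so that 0 is half open. A call has 1 to 5 rows; each row shifts and turns the pose as measured when the row begins; what a row does not reach is not made up. A row lasts 1/12 s, in which the tool goes at most 41.7 mm and 7.16 degrees, less where a joint would pass 70% of its speed; a pose out of reach is approached as far as the arm can. A call is refused whole if a number of a shift passes 41.7 or a number of a turn 0.125, either way. A call with a gripper value outside its range is refused whole. The fingers move at their own pace and stop on an object; "grip_force" is the grip in N (left out, the last holds). Time passes only in rows, so rows that do not move let the fingers close. It gives the time, the measured TCP pose, the force and the opening at its end, in the units of the state.
- sense(): the state, without advancing time (a new reading comes with each control period).
- optics.capture(name): name is "scene" or "top"; returns a dict with "img" (480x640x3 uint8, blue, green, red), "fx", "fy", "cx", "cy" (pixels), "world_to_cam" (4x4, takes a point from world to camera coordinates). Camera axes: x right, y up, looking along -z (the intrinsics and any distortion apply to the point x, -y, -z); pixel columns grow to the right and rows downward; lengths in mm; the calibration is good to about 2 mm. A picture is of the moment at which its call begins. There is no depth.
- ctrl.finish_job(): hands the job in, once; it reports no verdict.
The state is a dict: "time_s": time; "joints": joint angles; "dq": joint speeds; "tau": joint torques, N m; "eef_pos": TCP position; "ee_rot": TCP orientation; "force": force on the tool from outside, world axes, zero at the start; "wrist_torque": the same for the moment, N m; "grip_width": opening from 0.0 (shut) to 1.0 (fully open).
Only numpy, scipy, OpenCV 4.12 (cv2) and the standard library are available. Lean on these libraries where they do the work, as an engineer would, in place of code of your own. Each camera call takes 0.05 s, during which the arm holds its last target. There are 200 camera calls.

## Task

Start the loose wooden spoon drawer back into the runners of its low unit, tail first through the open mouth, and let go of it with its front compartment still standing out in the open. Then lay the coffee scoop lengthwise in that front compartment, cup bottom down and wholly inside, and after that slide the drawer fully home so that its front panel meets the unit. Leave the other things on the shelf where they are.

Things in the scene. Friction and masses are not known exactly. Their poses are not given: they have to be found in the camera images.
- mouth (a point): Mouth (open end) of the low drawer unit, a fixed grey laminate box 100 mm wide, 185 deep, 50 high, closed at roof, back and sides. Point: middle of the mouth on the runner floor, 4 mm above the shelf. x points into the unit along the runners, z up. Inside, two C-shaped channels take the drawer's bottom flanges: 76 mm between channel walls; roof underside 38 mm above the runner floor.
- lip (a point): Point midway between the two channel lips at the mouth, 12 mm above the shelf; axes as mouth. The lips, 4 mm thick and 62 mm apart, overhang the flanges with their undersides 8 mm above the runner floor, so the drawer goes in only through the mouth.
- landing (a point): Top of the landing board, 35 mm in front of the mouth; axes as mouth. It is the floor board (4 mm thick, 100 mm wide) sticking out 70 mm in front of the mouth, level with the runner floor. Two guides, 9 mm high, stand on it and flare out over the last 20 mm: 78 mm apart at the mouth, 92 mm at their outer ends.
- drawer_centre (a point): Loose wooden drawer, 174 mm long without knob, 0.25 kg. Point: mid-length, centre line, 10.5 mm above its underside. x points to the tail, which enters the runners; -x to the front panel and knob; z up. Bottom board 72 mm wide, 5 thick: its edges are the runner flanges. Side walls 56 mm over their outsides, 4 thick, top 21 mm above the underside: grip across these.
- compartment (a point): Middle of the floor of the drawer's front compartment: 23 mm from the drawer's middle towards the knob, 5 mm above the underside; axes as drawer. Inside 112 mm long (along x) and 48 mm wide. Bounded by the side walls, the front panel and a cross divider 4 mm thick, top 27 mm above the drawer's underside. Behind the divider is a short empty rear compartment.
- drawer_panel (a point): Middle of the lower edge of the drawer's front panel, outer face, 87 mm from the drawer's middle; axes as drawer. Panel 8 mm thick, 70 mm wide, top 37 mm above the drawer's underside. Its inner face stops against the lips at the mouth when the drawer is home.
- drawer_tail (a point): Middle of the lower edge of the drawer's tail end (x = +87 mm, underside). Same axes as the drawer. Its x in the mouth's frame is how far the drawer has entered: 0 at the mouth, 166 mm when home.
- drawer_knob (a point): Centre of the drawer's rounded chrome knob, a short round button 20 mm in diameter and 14 mm long with its axis along the drawer, on an 8 mm stem: 28 mm out from the front panel, 21 mm above the drawer's underside. Same axes as the drawer.
- scoop_centre (a point): The steel coffee scoop, about 0.06 kg: a small round cup 36 mm across and 26 mm high that stands on its flat bottom, with a straight level handle. This point is on the cup's axis, 13 mm above its bottom. x points along the handle, away from the cup; z up. The scoop reaches from x = -18 mm to x = +82 mm.
- scoop_handle (a point): Point on the scoop's handle at 35 mm from the cup axis, half-way up the handle (21.5 mm above the cup's bottom). The handle is 10 mm wide and 9 mm high, its underside 17 mm above the cup's bottom. Same axes as the scoop.
- scoop_end (a point): Free end of the scoop's handle, 82 mm from the cup axis, 21.5 mm above the cup's bottom.
- finjan_a: White ceramic finjan coffee cup without handle, 56 mm across the rim, 55 mm high, standing on the shelf; origin under its middle. Leave alone.
- finjan_b: Second finjan cup, alike, standing on the mat on the drawer unit's roof, its base 53 mm above the shelf. Leave alone.
- flask: Steel vacuum flask with twist cap, 80 mm in diameter, 262 mm high; origin under its middle. Leave alone.
- tin: Empty open bronze-coloured date tin, 110 x 170 x 55 mm; origin under its middle. Leave alone.
- jar: Amber glass jar, 72 mm in diameter, 70 mm high; origin under its middle. Leave alone.
- sugar: White bowl, 100 mm across, 50 mm high; origin under its middle. Leave alone.
- teaspoon: Long teaspoon, 150 mm, lying on the shelf. Leave alone.

How it is judged:
By the outcome, as a careful person would: the job done as asked, in the order asked, and still so for the second after the job is handed in, with the robot touching nothing.
It also fails if it takes over 69 s, if anything falls off the work surface, if the arm or the gripper's body presses on something with over 40 N, if the wrist force passes 120 N, or if a joint passes its speed limit or range.

## Working session

There is one attempt and no reset: what is moved stays moved. The work goes in short steps, Python scripts to look and compute and a tool call to move; the robot and the scene stay as the last step left them, time stands still between calls to the robot, and variables do not carry over. Pictures are saved under pics/ and viewed, about 8 in all and at most 12, crops included, and the job is handed in when it is done.

Besides the shell and the picture viewer there is one more tool, called after "Emit:" by a JSON object that holds its "fn" and its "kwargs". play_rows: Moves the arm, as the interface text tells. Its arguments: {"type":"object","properties":{"plan":{"type":"array"},"grip_force":{"type":"number"}},"required":["plan"]}

```bash
mkdir -p pics; cat > h.py <<'E'
import numpy as np, cv2
from rig import sense, optics, ctrl
def cap(n,save=None):
    d=optics.capture(n); 
    if save: cv2.imwrite('pics/'+save+'.png',d['img'])
    return d
def ray(d,u,v):
    T=np.array(d['world_to_cam']); R=T[:3,:3]; c=-R.T@T[:3,3]
    K=np.array([[d['fx'],0,d['cx']],[0,d['fy'],d['cy']],[0,0,1.]])
    dist=np.array(d.get('dist',d.get('distortion',np.zeros(5))),float)
    p=cv2.undistortPoints(np.array([[[u,v]]],float),K,dist)[0,0]
    return c,R.T@np.array([p[0],-p[1],-1.])
def onz(d,u,v,z):
    c,r=ray(d,u,v); return c+r*(z-c[2])/r[2]
def proj(d,P):
    T=np.array(d['world_to_cam']); q=T[:3,:3]@np.array(P,float)+T[:3,3]
    return d['cx']+d['fx']*q[0]/-q[2], d['cy']+d['fy']*-q[1]/-q[2]
E
python3 - <<'E'
from h import *
for n in('scene','top'):
    d=cap(n,n+'0'); print({k:(np.round(v,3).tolist() if not isinstance(v,str) else v) for k,v in d.items() if k!='img'})
s=sense();print(s)
E
```

```text
{'fx': 583.734, 'fy': 583.734, 'cx': 314.941, 'cy': 236.957, 'world_to_cam': [[-0.087, 0.996, 0.003, 64.134], [-0.785, -0.071, 0.615, 415.182], [0.613, 0.051, 0.789, -1696.991], [0.0, 0.0, 0.0, 1.0]]}
{'fx': 530.843, 'fy': 530.843, 'cx': 321.937, 'cy': 244.699, 'world_to_cam': [[-0.006, -1.0, 0.014, -3.528], [0.984, -0.004, 0.177, -583.713], [-0.177, 0.015, 0.984, -1112.766], [0.0, 0.0, 0.0, 1.0]]}
{'time_s': 0.1, 'joints': array([-1.43640000e+00,  3.13373667e-01,  1.49836240e+00,  2.14186902e-05,
        1.33097877e+00, -2.23394608e-01]), 'dq': array([ 0.00220152, -0.00226777, -0.00241962,  0.00086933, -0.00020913,
       -0.00010658]), 'tau': array([ 2.79473781e-03, -4.12900507e+01, -2.60139155e+01, -1.68671791e-04,
        3.04002111e-03, -8.23698912e-06]), 'eef_pos': array([ 183.82362404, -491.5264598 ,  230.80224104]), 'ee_rot': array([-5.60072226e-04,  9.84041136e-01,  1.77940239e-01,  3.53509326e-05]), 'force': array([0.12415854, 0.05906778, 0.40571519]), 'wrist_torque': array([-0.02493748, -0.01984966, -0.02273677]), 'grip_width': 1.0017276449481956}
```

View pics/top0.png

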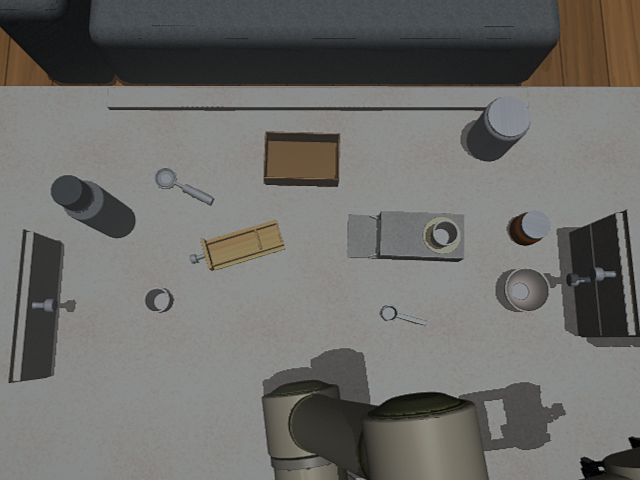

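View pics/scene0.png

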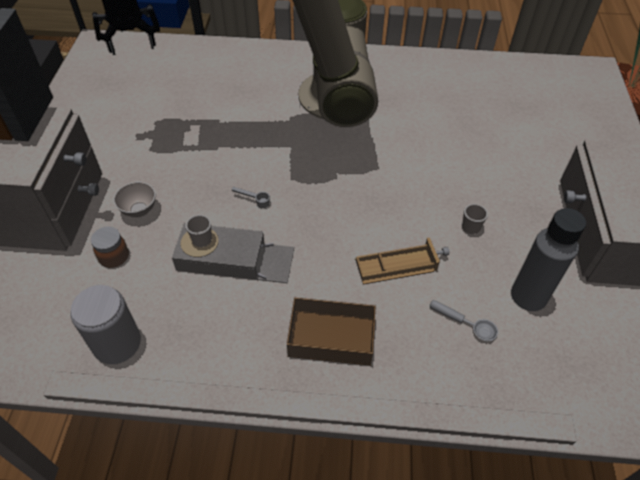

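Top view: the drawer unit is at (348-464, 212-260) with its mouth facing left (+y). The drawer is at (200-285, 222-268), tail to the right. There are two spoon-like things, at (390,313) and (165,178). I'll zoom in and measure.

```bash
cat > a.py <<'E'
from h import *
d=cap('top'); e=cap('scene'); I=d['img'];J=e['img']
z=lambda I,x,y,w,h:cv2.resize(I[y:y+h,x:x+w],(400,300),interpolation=cv2.INTER_CUBIC)
m=np.vstack([np.hstack([z(I,340,200,133,100),z(I,180,205,120,90)]),np.hstack([z(I,370,290,72,54),z(I,140,155,100,75)])])
cv2.imwrite('pics/z1.png',m)
m=np.vstack([np.hstack([z(J,170,210,133,100),z(J,350,220,120,90)]),np.hstack([z(J,220,170,72,54),z(J,420,285,100,75)])])
cv2.imwrite('pics/z2.png',m)
for n,p in dict(sc=(389,313),sce=(426,324),ts=(165,178),tse=(212,203),mouthL=(378,213),mouthR=(381,258),l1=(348,215),l2=(347,257)).items(): print(n,np.round(onz(d,*p,13)))
# drawer by hue
h=cv2.cvtColor(I,cv2.COLOR_BGR2HSV)
M=cv2.inRange(h,(12,90,60),(30,255,255)); M[:200]=0;M[290:]=0
c=max(cv2.findContours(M,0,1)[0],key=cv2.contourArea); r=cv2.minAreaRect(c); print(r,[np.round(onz(d,*p,21)) for p in cv2.boxPoints(r)])
E
python3 a.py
```

```text
sc [ 436. -155.   13.]
sce [ 411. -237.   13.]
ts [749. 355.  13.]
tse [689. 245.  13.]
mouthL [ 664. -136.   13.]
mouthR [ 560. -140.   13.]
l1 [660. -67.  13.]
l2 [562. -64.  13.]
((244.71104431152344, 244.53671264648438), (30.363096237182617, 73.84841918945312), 73.3007583618164) [array([600., 256.,  21.]), array([648.,  98.,  21.]), array([581.,  77.,  21.]), array([534., 235.,  21.])]
```

View pics/z1.png

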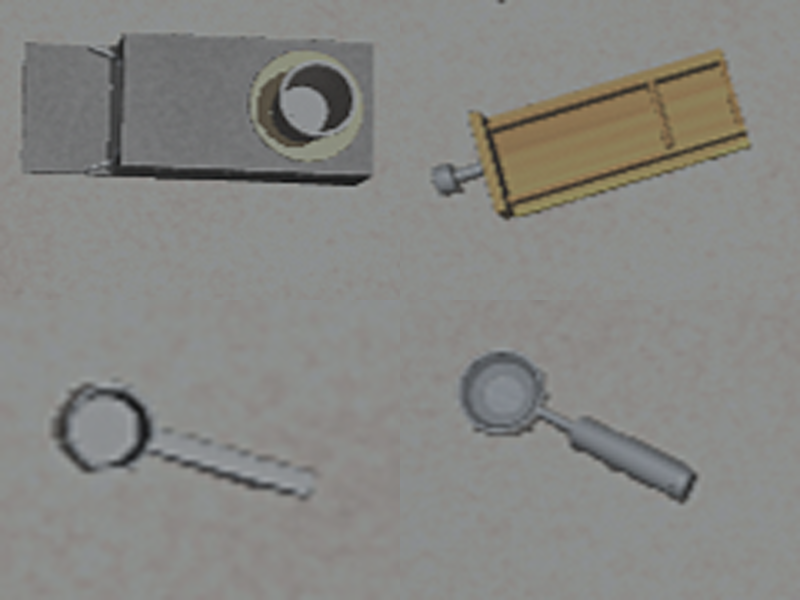

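View pics/z2.png

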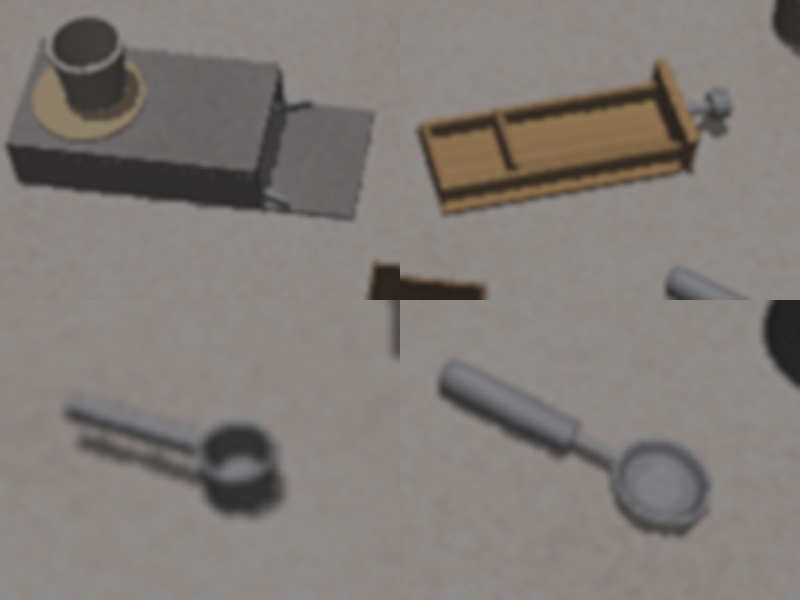

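```bash
cat > b.py <<'E'
from h import *
d=cap('top'); e=cap('scene')
def tri(a,b):
    c1,r1=ray(d,*a);c2,r2=ray(e,*b); A=np.stack([r1,-r2],1); t=np.linalg.lstsq(A,c2-c1,rcond=None)[0]
    p,q=c1+r1*t[0],c2+r2*t[1]; return np.round((p+q)/2,1),round(np.linalg.norm(p-q),1)
t=lambda x,y,o,s:(o[0]+x/s-.5,o[1]+y/s-.5)
O={'TL':((340,200),3.0),'TR':((180,205),400/120),'BL':((370,290),400/72),'sTL':((170,210),400/133),'sTR':((350,220),400/120),'sBL':((220,170),400/72)}
g=lambda k,x,y:(x/O[k][1]+O[k][0][0]-.3,y/O[k][1]+O[k][0][1]-.3)
P=lambda n,v:print(n,np.round(v,1))
P('landT',[onz(d,*g('TL',22,43),4),onz(d,*g('TL',22,172),4)])
P('landS',[onz(e,*g('sTL',373,112),4),onz(e,*g('sTL',354,217),4)])
P('roofT',[onz(d,*g('TL',*p),50) for p in((125,35),(118,165),(373,45),(372,178))])
P('roofS',[onz(e,*g('sTL',*p),50) for p in((280,68),(253,165),(42,42),(12,145))])
P('mouthfloor',[onz(d,*g('TL',*p),4) for p in((112,55),(110,165))])
print('knob',tri(g('TR',45,178),g('sTR',718,103)))
P('knobT21',onz(d,*g('TR',45,178),21));P('S',onz(e,*g('sTR',718,103),21))
P('panelT',[onz(d,*g('TR',70,112),37),onz(d,*g('TR',100,215),37)])
P('panelS',[onz(e,*g('sTR',658,62),37),onz(e,*g('sTR',697,135),37)])
P('tailT z5',[onz(d,*g('TR',322,52),5),onz(d,*g('TR',350,147),5)])
P('tailS z21',[onz(e,*g('sTR',422,126),21),onz(e,*g('sTR',440,192),21)]);P('tailS z0',onz(e,*g('sTR',443,213),0))
P('cupT',onz(d,*g('BL',103,128),26));P('cupS',onz(e,*g('sBL',237,150),26))
P('endT',onz(d,*g('BL',312,187),24));P('endS',onz(e,*g('sBL',70,107),23))
print(sense()['eef_pos'],-np.array(d['world_to_cam'])[:3,:3].T@np.array(d['world_to_cam'])[:3,3])
E
python3 b.py
```

```text
landT [[664.1 -65.6   4. ]
 [563.5 -64.2   4. ]]
landS [[566.9 -64.    4. ]
 [664.2 -67.4   4. ]]
roofT [[ 659.  -139.3   50. ]
 [ 561.3 -131.6   50. ]
 [ 650.8 -323.7   50. ]
 [ 550.9 -317.6   50. ]]
roofS [[ 566.4 -133.1   50. ]
 [ 656.4 -139.8   50. ]
 [ 557.6 -316.4   50. ]
 [ 654.4 -316.4   50. ]]
mouthfloor [[ 654.4 -134.9    4. ]
 [ 568.7 -131.2    4. ]]
knob (array([583.9, 388.8,  89.8]), np.float64(248.0))
knobT21 [559.9 281.1  21. ]
S [534.8 552.1  21. ]
panelT [[601.8 262.5  37. ]
 [532.6 240.4  37. ]]
panelS [[515.6 509.9  37. ]
 [575.6 526.1  37. ]]
tailT z5 [[649.5  97.5   5. ]
 [582.9  77.8   5. ]]
tailS z21 [[572.4 349.7  21. ]
 [625.5 357.   21. ]]
tailS z0 [627.6 363.6   0. ]
cupT [ 435.9 -151.6   26. ]
cupS [ 438.5 -154.1   26. ]
endT [ 412.4 -234.    24. ]
endS [ 417.3 -231.9   23. ]
[ 183.8454946  -491.67743826  231.1039008 ] [ 377.9712318    11.39495012 1198.32725111]
```

```bash
sed -i "s/g('sTR',\([0-9]*\),/g('sTR',\1-400,/g" b.py; python3 b.py | grep -A30 knob
```

```text
knob (array([559.7, 280.7,  21.8]), np.float64(0.4))
knobT21 [559.9 281.1  21. ]
S [559.2 280.7  21. ]
panelT [[601.8 262.5  37. ]
 [532.6 240.4  37. ]]
panelS [[540.  238.3  37. ]
 [599.3 262.1  37. ]]
tailT z5 [[649.5  97.5   5. ]
 [582.9  77.8   5. ]]
tailS z21 [[596.5  81.   21. ]
 [649.   95.1  21. ]]
tailS z0 [651.3  98.6   0. ]
cupT [ 435.9 -151.6   26. ]
cupS [ 438.5 -154.1   26. ]
endT [ 412.4 -234.    24. ]
endS [ 417.3 -231.9   23. ]
[ 183.83817552 -491.72323706  231.21593795] [ 377.9712318    11.39495012 1198.32725111]
```

Measurements:
- **Drawer:** centre about (592.6, 170.7), axis −1.28 rad.
- **Mouth:** about (611.5, −135), axis about −1.614 rad.
- **Scoop:** cup about (437, −153), handle at −1.84 rad.

Next I move above the drawer.

Emit:
{"fn": "play_rows", "kwargs": {"plan": [[20,33,0,0,0,0.075,1],[20,33,0,0,0,0.075,1],[20,33,0,0,0,0.075,1],[20,33,0,0,0,0.075,1],[20,33,0,0,0,0.075,1]], "grip_force": 40}}

```text
time_s: 0.82
eef_pos: [282.8, -325.0, 229.6]
ee_rot: [-0.0, 0.933, 0.36, -0.0]
force: [0.5, -0.7, -0.1]
grip_width: 1.0
```

Emit:
{"fn": "play_rows", "kwargs": {"plan": [[20,33,0,0,0,0.075,1],[20,33,0,0,0,0.075,1],[20,33,0,0,0,0.075,1],[20,33,0,0,0,0.075,1],[20,33,0,0,0,0.075,1]]}}

```text
time_s: 1.23
eef_pos: [385.3, -151.0, 230.6]
ee_rot: [0.001, 0.845, 0.535, 0.0]
force: [0.2, -1.2, 0.2]
grip_width: 1.0
```

Emit:
{"fn": "play_rows", "kwargs": {"plan": [[20,33,0,0,0,0.075,1],[20,33,0,0,0,0.075,1],[20,33,0,0,0,0.075,1],[20,33,0,0,0,0.075,1],[20,33,0,0,0,0.075,1]]}}

```text
time_s: 1.65
eef_pos: [488.5, 24.2, 231.8]
ee_rot: [0.003, 0.723, 0.69, 0.001]
force: [0.5, -1.0, -0.7]
grip_width: 1.003
```

Emit:
{"fn": "play_rows", "kwargs": {"plan": [[20,33,0,0,0,0.075,1],[20,33,0,0,0,0.075,1],[20,33,0,0,0,0.075,1],[20,33,0,0,0,0.075,1],[0,0,0,0,0,0,1]]}}

```text
time_s: 2.07
eef_pos: [572.3, 169.8, 230.8]
ee_rot: [0.003, 0.602, 0.798, 0.002]
force: [-0.6, 0.5, -0.3]
grip_width: 0.999
```

Emit:
{"fn": "play_rows", "kwargs": {"plan": [[20.3,0.9,0,0,0,0.013,1],[0,0,-35,0,0,0,1],[0,0,-35,0,0,0,1],[0,0,-35,0,0,0,1],[0,0,-35,0,0,0,1]]}}

```text
time_s: 2.48
eef_pos: [597.7, 174.1, 93.8]
ee_rot: [0.009, 0.595, 0.804, 0.009]
force: [1.0, 0.3, -0.7]
grip_width: 1.001
```

Emit:
{"fn": "play_rows", "kwargs": {"plan": [[0,0,-30,0,0,0,1],[0,0,0,0,0,0,1]]}}

```text
time_s: 2.65
eef_pos: [593.9, 173.2, 55.7]
ee_rot: [0.005, 0.595, 0.804, 0.005]
force: [-1.3, -0.1, -0.1]
grip_width: 0.998
```

```bash
python3 - <<'E'
from h import *
s=sense();print(s['eef_pos'],s['ee_rot'],s['force'])
e=cap('scene');cv2.imwrite('pics/g1.png',cv2.resize(e['img'][190:310,330:490],(800,600),interpolation=cv2.INTER_CUBIC))
E
```

```text
[593.87427696 173.22343983  55.6827648 ] [0.00515296 0.59489    0.80377692 0.00469087] [-1.25329674 -0.09972645 -0.08219725]
```

View pics/g1.png

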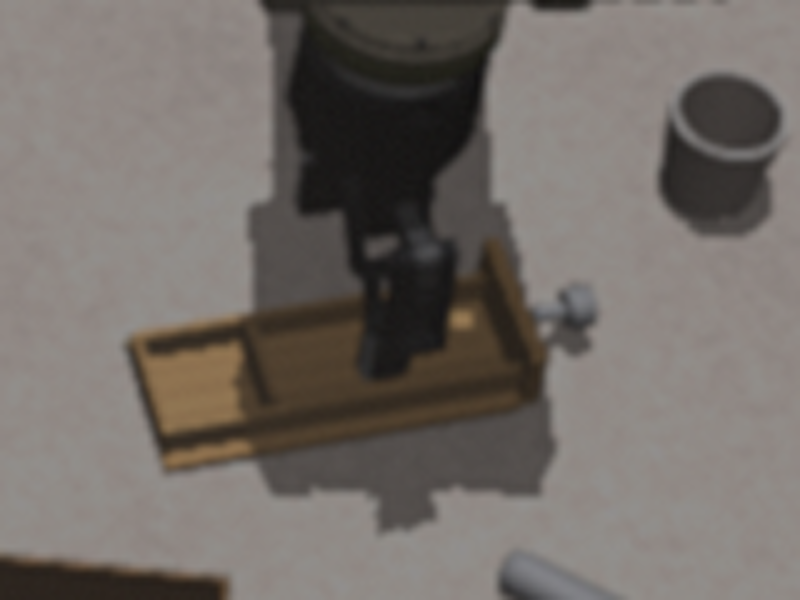

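Open gripper seen centred over the drawer, with the knob end clear. I'll correct the small tilt and lower.

Emit:
{"fn": "play_rows", "kwargs": {"plan": [[-1.3,-2.5,-22,-0.002,0.014,0,1],[0,0,-14,0,0,0,1],[0,0,-5,0,0,0,1],[0,0,0,0,0,0,1]]}}

```text
time_s: 3.03
eef_pos: [598.2, 171.0, 24.4]
ee_rot: [0.006, 0.595, 0.804, 0.005]
force: [-0.5, -0.3, -0.1]
grip_width: 0.996
```

Emit:
{"fn": "play_rows", "kwargs": {"plan": [[-5.5,-0.3,-10,-0.002,0.016,0,1],[0,0,-5,0,0,0,1],[0,0,0,0,0,0,1]]}}

```text
time_s: 3.28
eef_pos: [594.3, 171.1, 12.1]
ee_rot: [0.002, 0.595, 0.804, 0.001]
force: [-0.7, 0.0, -0.2]
grip_width: 1.001
```

Emit:
{"fn": "play_rows", "kwargs": {"plan": [[-1.5,-0.3,-7,0,0.004,0,1],[0,0,0,0,0,0,1],[0,0,0,0,0,0,0.5]]}}

```text
time_s: 3.53
eef_pos: [593.1, 170.9, 5.4]
ee_rot: [0.001, 0.595, 0.804, 0.0]
force: [0.6, 0.7, -0.1]
grip_width: 0.884
```

Emit:
{"fn": "play_rows", "kwargs": {"plan": [[0,0,-1,0,0,0,-0.5],[0,0,0,0,0,0,-0.5],[0,0,0,0,0,0,-0.5],[0,0,0,0,0,0,-0.5],[0,0,0,0,0,0,-0.5]], "grip_force": 40}}

```text
time_s: 3.95
eef_pos: [593.2, 170.9, 4.8]
ee_rot: [0.001, 0.595, 0.804, 0.0]
force: [-0.5, -0.7, 0.5]
grip_width: 0.644
```

Emit:
{"fn": "play_rows", "kwargs": {"plan": [[0,0,10,0,0,0,-0.5],[0,0,16,0,0,0,-0.5],[4,-30,0,0,0,-0.06,-0.5],[4,-30,0,0,0,-0.06,-0.5],[4,-30,0,0,0,-0.06,-0.5]], "grip_force": 60}}

```text
time_s: 4.37
eef_pos: [603.5, 83.9, 33.3]
ee_rot: [-0.0, 0.664, 0.748, 0.0]
force: [0.2, 0.0, -3.4]
grip_width: 0.636
```

Emit:
{"fn": "play_rows", "kwargs": {"plan": [[4,-30,0,0,0,-0.06,-0.5],[4,-30,0,0,0,-0.06,-0.5],[0,0,0,0,0,0,-0.5],[0,0,0,0,0,0,-0.5]]}}

```text
time_s: 4.7
eef_pos: [612.2, 15.6, 35.6]
ee_rot: [0.0, 0.712, 0.702, -0.0]
force: [-0.6, 0.2, -3.3]
grip_width: 0.636
```

Emit:
{"fn": "play_rows", "kwargs": {"plan": [[4,-20,0,0,0,-0.029,-0.5],[0,0,0,0,0,0,-0.5],[0,0,0,0,0,0,-0.5]]}}

```text
time_s: 4.95
eef_pos: [616.0, -3.7, 36.4]
ee_rot: [0.0, 0.722, 0.692, -0.0]
force: [-0.4, 0.4, -3.4]
grip_width: 0.637
```

```bash
python3 - <<'E'
from h import *
s=sense();print(s['eef_pos'],s['ee_rot'],s['force'])
d=cap('top');e=cap('scene')
cv2.imwrite('pics/i1.png',np.hstack([cv2.resize(d['img'][180:300,270:350+30],(400,436),interpolation=cv2.INTER_CUBIC),cv2.resize(e['img'][200:309,240:340+0],(400,436),interpolation=cv2.INTER_CUBIC)]))
E
```

```text
[615.95945088  -3.67482363  36.39820517] [ 1.58578373e-04  7.21839098e-01  6.92060893e-01 -1.02873849e-04] [-0.35261358  0.40106574 -3.40805975]
```

View pics/i1.png

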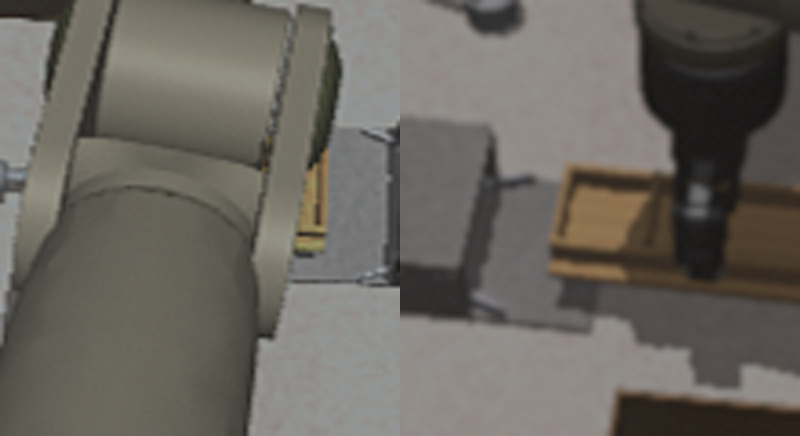

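```bash
python3 - <<'E'
from h import *
e=cap('scene')
f=lambda x,y,z:np.round(onz(e,(x-400)/4+240-.4,y/4+200-.4,z),1)
print('tailtop',f(568,165,52.6),f(551,245,52.6),'flange',f(550,276,31.6))
print('side edge pts far top',f(568,165,52.6),f(655,176,52.6))
print('near flange low edge',f(550,276,31.6),f(660,283,31.6),f(795,298,31.6))
print('guides outer top',f(537,179,13),f(503,318,13),'in',f(490,187,13),f(470,296,13))
print('landing',f(558,183,4),f(592,330,4),'unit edges',f(490,125,50),f(465,228,50))
E
```

```text
tailtop [588.7 -87.5  52.6] [643.9 -90.   52.6] flange [649.8 -90.8  31.6]
side edge pts far top [588.7 -87.5  52.6] [592.  -38.5  52.6]
near flange low edge [649.8 -90.8  31.6] [649.  -30.4  31.6] [652.3  43.8  31.6]
guides outer top [ 570.3 -109.4   13. ] [ 667.2 -115.5   13. ] in [ 578.4 -135.5   13. ] [ 654.3 -135.7   13. ]
landing [565.4 -98.3   4. ] [664.8 -66.8   4. ] unit edges [ 562.4 -135.2   50. ] [ 634.9 -138.6   50. ]
```

Drawer seen held level, tail (scene px ~282,241) between the lines of the flared guides. I'll lower it onto the landing.

Emit:
{"fn": "play_rows", "kwargs": {"plan": [[1,-8,-10,0,0,0,-0.5],[0,0,-10,0,0,0,-0.5],[0,0,-4,0,0,0,-0.5],[0,0,0,0,0,0,-0.5],[0,0,0,0,0,0,-0.5]]}}

```text
time_s: 5.52
eef_pos: [616.2, -10.0, 8.8]
ee_rot: [-0.001, 0.72, 0.693, -0.001]
force: [0.6, 0.3, -2.6]
grip_width: 0.636
```

Emit:
{"fn": "play_rows", "kwargs": {"plan": [[-0.3,-8,-0.3,0,0,0,-0.5],[-0.4,-8,0,0,0,0,-0.5],[0,0,0,0,0,0,-0.5]], "grip_force": 40}}

```text
time_s: 5.77
eef_pos: [616.0, -26.8, 9.1]
ee_rot: [-0.0, 0.72, 0.694, -0.0]
force: [1.1, -0.7, -2.8]
grip_width: 0.637
```

Emit:
{"fn": "play_rows", "kwargs": {"plan": [[-0.4,-9,0,0,0,0,-0.5],[-0.4,-9,0,0,0,0,-0.5],[0,0,0,0,0,0,-0.5]]}}

```text
time_s: 6.02
eef_pos: [615.1, -47.6, 9.5]
ee_rot: [0.0, 0.72, 0.694, -0.0]
force: [0.9, 0.1, -3.1]
grip_width: 0.642
```

Emit:
{"fn": "play_rows", "kwargs": {"plan": [[-0.3,-6,-0.5,0,0,0,-0.5],[-0.3,-6,-0.2,0,0,0,-0.5],[0,0,0,0,0,0,-0.5]]}}

```text
time_s: 6.27
eef_pos: [614.5, -61.6, 9.0]
ee_rot: [0.0, 0.721, 0.693, 0.0]
force: [0.3, -1.0, -2.9]
grip_width: 0.636
```

Emit:
{"fn": "play_rows", "kwargs": {"plan": [[-0.3,-8,-0.3,0,0,0,-0.5],[0,0,0,0,0,0,-0.5]]}}

```text
time_s: 6.43
eef_pos: [614.3, -70.1, 9.0]
ee_rot: [0.0, 0.721, 0.693, 0.0]
force: [0.1, -0.2, -3.7]
grip_width: 0.636
```

Emit:
{"fn": "play_rows", "kwargs": {"plan": [[-0.4,-9,-0.2,0,0,0,-0.5],[-0.1,-4,0,0,0,0,-0.5],[0,0,-0.5,0,0,0,-0.5],[0,0,-0.5,0,0,0,-0.5]]}}

```text
time_s: 6.77
eef_pos: [613.7, -83.0, 8.9]
ee_rot: [-0.0, 0.721, 0.693, 0.001]
force: [-3.8, 3.3, 5.8]
grip_width: 0.637
```

Emit:
{"fn": "play_rows", "kwargs": {"plan": [[0,0,0.5,0,0,0,0.6],[0,0,0,0,0,0,0.8],[0,0,0,0,0,0,0.8],[0,0,20,0,0,0,0.8],[0,0,40,0,0,0,0.8]]}}

```text
time_s: 7.18
eef_pos: [610.5, -82.1, 63.7]
ee_rot: [-0.005, 0.72, 0.694, -0.002]
force: [-0.1, -0.4, 0.4]
grip_width: 0.9
```

Emit:
{"fn": "play_rows", "kwargs": {"plan": [[0,0,40,0,0,0,0.5],[-20,0,30,0,0,-0.04,0],[-34,-20,0,0,0,-0.05,0],[-34,-20,0,0,0,-0.05,0],[-34,-20,0,0,0,-0.05,-0.2]]}}

```text
time_s: 7.6
eef_pos: [491.6, -141.4, 144.2]
ee_rot: [0.003, 0.783, 0.623, 0.002]
force: [0.6, -1.1, 0.7]
grip_width: 0.404
```

Emit:
{"fn": "play_rows", "kwargs": {"plan": [[-30,-20,0,0,0,-0.03,-0.2],[-20,-20,-20,0,0,0,-0.2],[0,0,-10,0,0,0,-0.2],[0,0,0,0,0,0,-0.2]]}}

```text
time_s: 7.93
eef_pos: [435.1, -185.6, 115.7]
ee_rot: [0.006, 0.794, 0.607, 0.002]
force: [-0.8, 0.7, 0.7]
grip_width: 0.402
```

```bash
python3 - <<'E'
from h import *
s=sense();print(s['eef_pos'],s['ee_rot'],s['grip_width'])
q=s['ee_rot'];print('yaw',2*np.arctan2(q[2],q[1])-np.pi/2)
d=cap('top');e=cap('scene')
cv2.imwrite('pics/r1.png',np.hstack([cv2.resize(d['img'][190:290,280:380],(400,400),interpolation=cv2.INTER_CUBIC),cv2.resize(e['img'][190:290,240:340],(400,400),interpolation=cv2.INTER_CUBIC)]))
E
```

```text
[ 435.11980075 -185.64598525  115.66086732] [0.00629516 0.79437749 0.60738897 0.00184586] 0.40180414409413473
yaw -0.26522407712084806
```

View pics/r1.png

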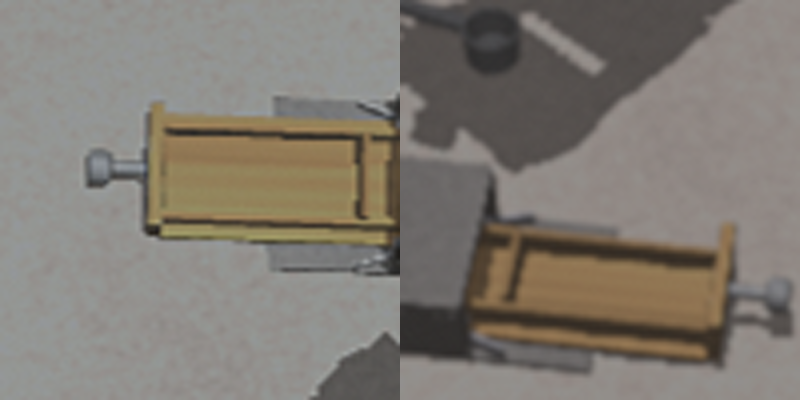

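```bash
cat >> h.py <<'E'
from scipy.spatial.transform import Rotation as Ro
def corr(yaw):
    q=sense()['ee_rot']; p=(yaw+np.pi/2)/2
    r=lambda q:Ro.from_quat([q[1],q[2],q[3],q[0]])
    return np.round((r([0,np.cos(p),np.sin(p),0])*r(q).inv()).as_rotvec(),4)
E
python3 - <<'E'
from h import *
print('corr',corr(-.268),sense()['eef_pos'])
d=cap('top');e=cap('scene')
T=lambda x,y,z:np.round(onz(d,x/4+280-.4,y/4+190-.4,z),1)
S=lambda x,y,z:np.round(onz(e,(x-400)/4+240-.4,y/4+190-.4,z),1)
print('knob',T(97,168,25),S(778,293,25))
print('panel top outer',T(149,104,41),T(150,224,41),S(733,227,41),S(714,300,41))
print('walls top inner at panel',T(165,131,25),T(165,218,25),'divider',T(358,137,25),T(358,216,25))
print('divider top',S(516,237,31),S(507,300,31))
J=e['img'];
E
```

```text
corr [ 0.0086  0.0118 -0.0045] [ 436.37447978 -185.38322487  116.80961003]
knob [618.7  33.8  25. ] [618.5  32.4  25. ]
panel top outer [651.8   4.4  41. ] [583.7   4.1  41. ] [587.    4.6  41. ] [637.7  -1.8  41. ]
walls top inner at panel [639.9  -4.7  25. ] [589.9  -4.4  25. ] divider [ 636.1 -114.    25. ] [ 590.7 -113.    25. ]
divider top [ 597.4 -116.8   31. ] [ 640.8 -115.8   31. ]
```

Emit:
{"fn": "play_rows", "kwargs": {"plan": [[-7.7,-2.4,-25,0,0.012,0,-0.2],[0,0,-25,0,0,0,-0.2],[0,0,0,0,0,0,-0.2]]}}

```text
time_s: 8.38
eef_pos: [432.4, -187.2, 68.4]
ee_rot: [0.007, 0.792, 0.61, -0.002]
force: [-1.1, 0.9, -0.9]
grip_width: 0.399
```

Emit:
{"fn": "play_rows", "kwargs": {"plan": [[-5,-0.8,-20,0.005,0.011,0,-0.2],[-1.5,0,-15,0,0.003,0,-0.2],[0,0,0,0,0,0,-0.2]]}}

```text
time_s: 8.63
eef_pos: [428.7, -187.8, 35.3]
ee_rot: [0.003, 0.791, 0.612, -0.005]
force: [-0.5, -0.2, -0.4]
grip_width: 0.398
```

```bash
python3 - <<'E'
from h import *
print('corr',corr(-.268),sense()['eef_pos'])
e=cap('scene');cv2.imwrite('pics/s1.png',cv2.resize(e['img'][150:240,200:320],(800,600),interpolation=cv2.INTER_CUBIC))
E
```

```text
corr [ 0.0106 -0.0052 -0.014 ] [ 428.66750494 -187.79749451   35.29012069]
```

View pics/s1.png

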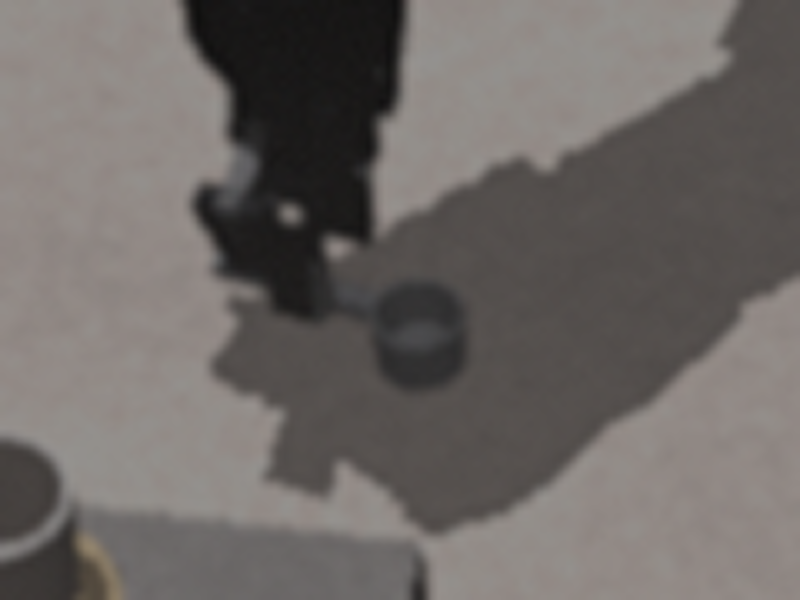

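The fingers straddle the handle, with the cup at px (420,330) clear of them. I'll lower and grip.

Emit:
{"fn": "play_rows", "kwargs": {"plan": [[-1,0,-12,0.01,-0.005,-0.014,-0.2],[0,0,-6,0,0,0,-0.2],[0,0,0,0,0,0,-0.2]]}}

```text
time_s: 8.93
eef_pos: [431.3, -189.0, 22.3]
ee_rot: [0.004, 0.795, 0.607, 0.001]
force: [-0.2, -0.7, -0.2]
grip_width: 0.403
```

Emit:
{"fn": "play_rows", "kwargs": {"plan": [[-4,1,-6,0.004,0.007,0,-0.2],[-0.5,0,-2,0,0,0,-0.2],[0,0,0,0,0,0,-0.2]]}}

```text
time_s: 9.18
eef_pos: [427.9, -188.4, 16.2]
ee_rot: [0.002, 0.794, 0.608, -0.0]
force: [0.5, 0.4, -0.2]
grip_width: 0.401
```

Emit:
{"fn": "play_rows", "kwargs": {"plan": [[-0.5,0,-1,0,0.003,0,-0.5],[0,0,0,0,0,0,-0.7],[0,0,0,0,0,0,-1],[0,0,0,0,0,0,-1],[0,0,0,0,0,0,-1]], "grip_force": 40}}

```text
time_s: 9.6
eef_pos: [427.8, -188.7, 16.1]
ee_rot: [0.002, 0.794, 0.608, -0.002]
force: [0.1, 0.1, -0.1]
grip_width: 0.1
```

Emit:
{"fn": "play_rows", "kwargs": {"plan": [[0,0,0,0,0,0,-1],[0,0,10,0,0,0,-1],[0,0,20,0,0,0,-1],[0,0,0,0,0,0,-1]]}}

```text
time_s: 9.93
eef_pos: [427.4, -188.4, 47.7]
ee_rot: [0.001, 0.794, 0.608, -0.002]
force: [-0.0, -1.3, 0.3]
grip_width: 0.103
```

Emit:
{"fn": "play_rows", "kwargs": {"plan": [[0,0,35,0,0,0,-1],[0,25,25,0,0,0.04,-1],[15,35,0,0,0,0.05,-1],[30,22,0,0,0,0.05,-1],[34,13,0,0,0,0.04,-1]]}}

```text
time_s: 10.35
eef_pos: [504.7, -91.9, 112.6]
ee_rot: [0.001, 0.737, 0.676, -0.002]
force: [0.2, -0.6, 1.4]
grip_width: 0.097
```

Emit:
{"fn": "play_rows", "kwargs": {"plan": [[36,13,0,0,0,0.04,-1],[36,13,0,0,0,0.01,-1],[30,5,0,0,0,0,-1],[0,0,0,0,0,0,-1],[0,0,0,0,0,0,-1]]}}

```text
time_s: 10.77
eef_pos: [614.8, -53.9, 112.8]
ee_rot: [0.002, 0.716, 0.698, -0.001]
force: [0.5, 0.7, -0.3]
grip_width: 0.102
```

```bash
python3 - <<'E'
from h import *
print('corr',corr(-.036),sense()['eef_pos'],sense()['grip_width'])
e=cap('scene');cv2.imwrite('pics/s2.png',cv2.resize(e['img'][180:300,210:370],(800,600),interpolation=cv2.INTER_CUBIC))
E
```

```text
corr [ 0.0051  0.0017 -0.0115] [614.79298473 -53.86993309 112.84990424] 0.10189915963051718
```

View pics/s2.png

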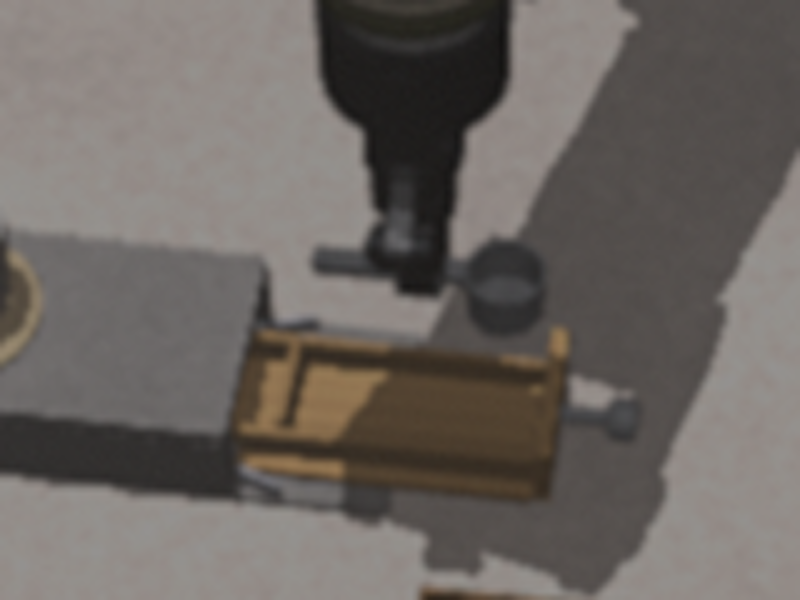

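```bash
python3 - <<'E'
from h import *
e=cap('scene')
S=lambda x,y,z:np.round(onz(e,x/5+210-.4,y/5+180-.4,z),1)
print('cup',S(507,262,122.7),'edges',S(468,262,122.7),S(545,262,122.7),'end',S(315,260,118.5))
print('knob',S(622,418,25),'divider',S(296,340,31),S(286,424,31),'panel inner top',S(552,332,41),'front wall inside',S(545,370,25))
E
```

```text
cup [613.2 -19.4 122.7] edges [614.7 -35.7 122.7] [611.8  -3.5 122.7] end [ 616.1 -100.5  118.5]
knob [619.5  32.2  25. ] divider [ 593.9 -116.8   31. ] [ 640.2 -114.9   31. ] panel inner top [586.6  -1.8  41. ] front wall inside [596.2  -4.   25. ]
```

Emit:
{"fn": "play_rows", "kwargs": {"plan": [[0.2,-9,-10,0.005,0.002,-0.0115,-1],[0,0,-18,0,0,0,-1],[0,0,-12,0,0,0,-1],[0,0,0,0,0,0,-1]]}}

```text
time_s: 11.2
eef_pos: [611.0, -67.5, 71.7]
ee_rot: [-0.0, 0.722, 0.692, -0.0]
force: [-0.4, -0.5, -1.9]
grip_width: 0.101
```

```bash
python3 - <<'E'
from h import *
print('corr',corr(-.036),sense()['eef_pos'],sense()['grip_width'])
E
```

```text
corr [-0.0002 -0.0007  0.007 ] [611.02647301 -67.4895797   71.65718689] 0.10135869837943655
```

Emit:
{"fn": "play_rows", "kwargs": {"plan": [[4,4.5,-5,0,0,0.007,-1],[0,0,0,0,0,0,-1]]}}

```text
time_s: 11.37
eef_pos: [614.1, -64.4, 66.2]
ee_rot: [-0.001, 0.721, 0.693, -0.0]
force: [1.2, -0.5, -1.0]
grip_width: 0.1
```

```bash
python3 - <<'E'
from h import *
print('corr',corr(-.036),sense()['eef_pos'],sense()['grip_width'])
e=cap('scene');cv2.imwrite('pics/s3.png',cv2.resize(e['img'][205:295,240:360],(800,600),interpolation=cv2.INTER_CUBIC))
E
```

```text
corr [-0.0007 -0.0019  0.0025] [614.0687823  -64.42837729  66.21952087] 0.09989377095337358
```

View pics/s3.png

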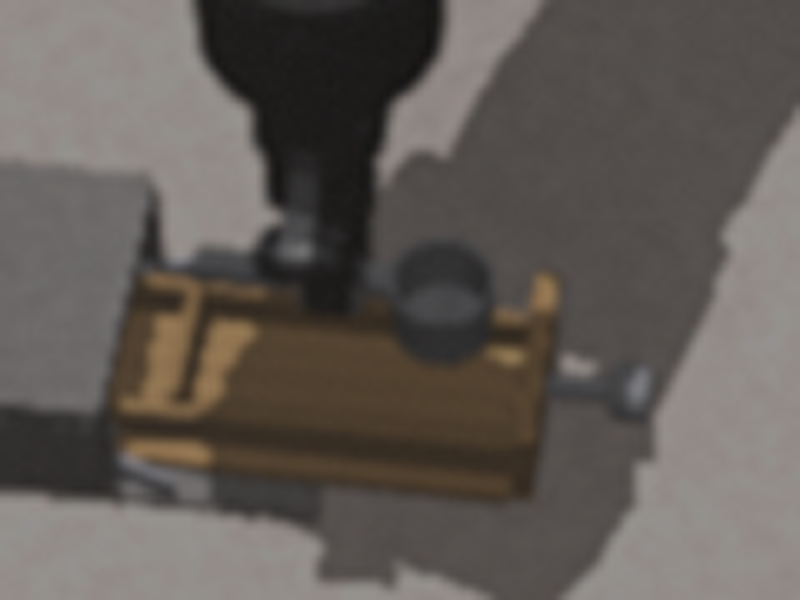

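```bash
python3 - <<'E'
from h import *
e=cap('scene')
S=lambda x,y,z:np.round(onz(e,x/6.667+240-.4,y/6.667+205-.4,z),1)
print('cup edges',S(393,275,76),S(492,275,76),'rim top/bot',S(447,240,76),'bottom',S(440,364,50),'end',S(193,262,72))
print('panel inner',S(535,285,41),'divider front face',S(203,285,31),S(190,400,31))
E
```

```text
cup edges [616.7 -46.2  76. ] [613.9 -14.2  76. ] rim top/bot [600.9 -30.1  76. ] bottom [632.1 -29.6  50. ] end [ 614.3 -112.1   72. ]
panel inner [590.4  -1.8  41. ] divider front face [ 593.  -114.1   31. ] [ 640.5 -112.    31. ]
```

Emit:
{"fn": "play_rows", "kwargs": {"plan": [[0.8,3.5,-6,0,0,0,-1],[0,0,-6,0,0,0,-1],[0,0,0,0,0,0,-1]]}}

```text
time_s: 11.72
eef_pos: [616.1, -61.2, 56.0]
ee_rot: [0.001, 0.721, 0.693, 0.001]
force: [-1.5, -0.4, -0.7]
grip_width: 0.103
```

Emit:
{"fn": "play_rows", "kwargs": {"plan": [[-1,0.2,-8,0,0,0,-1],[0,0,-6,0,0,0,-1],[0,0,0,0,0,0,-1]]}}

```text
time_s: 11.97
eef_pos: [615.0, -60.7, 40.6]
ee_rot: [0.001, 0.72, 0.693, 0.001]
force: [-0.1, -0.2, -0.7]
grip_width: 0.1
```

Emit:
{"fn": "play_rows", "kwargs": {"plan": [[0,0,-5,0,0,0,-1],[0,0,-4,0,0,0,-1],[0,0,0,0,0,0,-1]]}}

```text
time_s: 12.22
eef_pos: [614.8, -60.7, 30.2]
ee_rot: [0.001, 0.72, 0.693, 0.001]
force: [-0.3, -1.0, -1.1]
grip_width: 0.1
```

Emit:
{"fn": "play_rows", "kwargs": {"plan": [[0,0,-3,0,0,0,-1],[0,0,-1.5,0,0,0,-1],[0,0,0,0,0,0,-1]]}}

```text
time_s: 12.47
eef_pos: [614.9, -60.8, 25.2]
ee_rot: [0.001, 0.72, 0.693, 0.001]
force: [-0.5, 0.3, -0.7]
grip_width: 0.1
```

Emit:
{"fn": "play_rows", "kwargs": {"plan": [[0,0,-0.8,0,0,0,-1],[0,0,0,0,0,0,-1],[0,0,0,0,0,0,-1]]}}

```text
time_s: 12.72
eef_pos: [615.1, -60.9, 24.7]
ee_rot: [0.001, 0.72, 0.693, 0.001]
force: [-0.1, 0.3, -0.2]
grip_width: 0.103
```

Emit:
{"fn": "play_rows", "kwargs": {"plan": [[0,0,0,0,0,0,-0.62],[0,0,0,0,0,0,-0.62],[0,0,3,0,0,0,-0.62],[0,0,10,0,0,0,-0.62],[0,0,35,0,0,0,-0.62]]}}

```text
time_s: 13.13
eef_pos: [612.0, -60.1, 68.9]
ee_rot: [-0.003, 0.721, 0.693, -0.002]
force: [0.2, -0.2, -0.1]
grip_width: 0.193
```

Emit:
{"fn": "play_rows", "kwargs": {"plan": [[0,20,30,0,0,0,-1],[0,40,0,0,0,0,-1],[0,40,0,0,0,0,-1],[0,40,0,0,0,0,-1],[0,0,0,0,0,0,-1]]}}

```text
time_s: 13.55
eef_pos: [615.3, 82.4, 113.5]
ee_rot: [0.004, 0.723, 0.691, 0.004]
force: [-1.1, 0.2, -0.7]
grip_width: 0.002
```

```bash
python3 - <<'E'
from h import *
print('corr',corr(-.036),sense()['eef_pos'],sense()['grip_width'])
d=cap('top');e=cap('scene')
cv2.imwrite('pics/p1.png',np.hstack([cv2.resize(d['img'][190:290,290:390],(400,400),interpolation=cv2.INTER_CUBIC),cv2.resize(e['img'][190:290,250:350],(400,400),interpolation=cv2.INTER_CUBIC)]))
E
```

```text
corr [0.0003 0.0102 0.0085] [615.33836561  82.37570815 113.54006099] 0.0021129569855065627
```

View pics/p1.png

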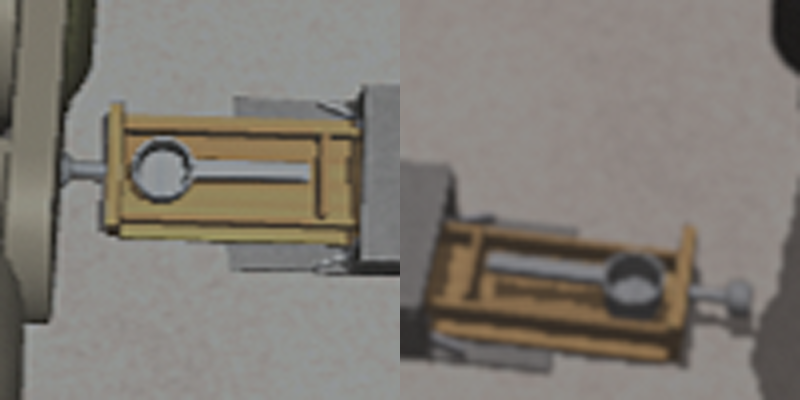

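Scoop lies lengthwise inside the front compartment, cup by the panel (top px ~(331,232)), and the drawer is straight in the runners. Next I lower the closed fingers in front of the knob and push.

Emit:
{"fn": "play_rows", "kwargs": {"plan": [[3,0,-30,0,0.01,0.008,-1],[0,0,-30,0,0,0,-1],[0,0,-20,0,0,0,-1],[0,0,-10,0,0,0,-1],[0,0,0,0,0,0,-1]]}}

```text
time_s: 14.07
eef_pos: [620.7, 72.2, 23.8]
ee_rot: [0.003, 0.722, 0.692, 0.001]
force: [-0.3, -0.4, 0.4]
grip_width: 0.001
```

```bash
python3 - <<'E'
from h import *
print('corr',corr(-.036),sense()['eef_pos'],sense()['grip_width'])
E
```

```text
corr [0.0036 0.006  0.0072] [620.71791634  72.20497495  23.84047453] 0.0011603024876174174
```

Emit:
{"fn": "play_rows", "kwargs": {"plan": [[-1.8,0,-9,0.003,0.006,0.007,-1],[0,0,-2,0,0,0,-1],[0,0,0,0,0,0,-1]]}}

```text
time_s: 14.32
eef_pos: [620.0, 70.2, 14.4]
ee_rot: [0.001, 0.72, 0.694, 0.001]
force: [0.3, -0.9, 0.0]
grip_width: -0.002
```

Emit:
{"fn": "play_rows", "kwargs": {"plan": [[0,-8,0,0,0,0,-1],[0,-6,0,0,0,0,-1],[0,-5,0,0,0,0,-1],[-0.2,-5,0,0,0,0,-1]]}}

```text
time_s: 14.65
eef_pos: [621.2, 44.9, 17.2]
ee_rot: [0.002, 0.72, 0.694, 0.002]
force: [-0.2, 3.1, 1.8]
grip_width: -0.001
```

Emit:
{"fn": "play_rows", "kwargs": {"plan": [[-1.2,-6,-1.5,0,0,0,-1],[-1,-6,-1,0,0,0,-1],[-0.6,-6,-0.5,0,0,0,-1],[-0.6,-6,-0.5,0,0,0,-1],[-0.3,-6,-0.3,0,0,0,-1]]}}

```text
time_s: 15.07
eef_pos: [619.9, 17.4, 17.9]
ee_rot: [0.003, 0.72, 0.694, 0.009]
force: [-0.1, 5.3, 3.0]
grip_width: 0.0
```

```bash
python3 - <<'E'
from h import *
s=sense();print('corr',corr(-.036),s['eef_pos'],s['force'])
E
```

```text
corr [-0.0081  0.0163  0.0011] [619.90487607  17.43915096  17.8944243 ] [-0.08962547  5.33626353  2.96056169]
```

Emit:
{"fn": "play_rows", "kwargs": {"plan": [[-1.2,-6,-2,0,0,0,-1],[-0.8,-6,-2,0,0,0,-1],[-0.6,-6,-1.5,0,0,0,-1],[-0.6,-6,-1,0,0,0,-1],[-0.3,-6,-1,0,0,0,-1]]}}

```text
time_s: 15.48
eef_pos: [620.0, -8.9, 16.8]
ee_rot: [0.004, 0.72, 0.694, 0.017]
force: [-0.1, 6.7, 4.8]
grip_width: -0.003
```

Emit:
{"fn": "play_rows", "kwargs": {"plan": [[-2,-5,-1,-0.015,0.02,0,-1],[-1.5,-5,-1,-0.01,0.01,0,-1],[-1,-5,-1,-0.005,0.005,0,-1],[-1,-5,-1,0,0,0,-1]]}}

```text
time_s: 15.82
eef_pos: [615.0, -30.4, 14.2]
ee_rot: [0.003, 0.72, 0.694, -0.008]
force: [0.7, 5.2, 4.3]
grip_width: -0.0
```

```bash
python3 - <<'E'
from h import *
s=sense();print('corr',corr(-.036),s['eef_pos'],s['force'])
E
```

```text
corr [ 0.0152 -0.0067  0.0017] [614.96957133 -30.43811655  14.23817439] [0.71833227 5.18509061 4.31105184]
```

Good; on line. I'll continue.

Emit:
{"fn": "play_rows", "kwargs": {"plan": [[0.3,-6,-0.5,0.006,0,0,-1],[-0.2,-6,-0.5,0,0.003,0,-1],[-0.2,-6,-0.5,0,0.003,0,-1],[-0.3,-6,-0.5,0,0.003,0,-1]]}}

```text
time_s: 16.15
eef_pos: [614.5, -55.0, 13.0]
ee_rot: [-0.003, 0.72, 0.694, -0.01]
force: [0.4, 5.5, 4.4]
grip_width: -0.001
```

```bash
python3 - <<'E'
from h import *
s=sense();print('corr',corr(-.036),s['eef_pos'],s['force'])
E
```

```text
corr [ 0.0099 -0.0183  0.001 ] [614.47882221 -55.01824685  12.980251  ] [0.44437077 5.54448455 4.43499979]
```

Emit:
{"fn": "play_rows", "kwargs": {"plan": [[0,-5,0,0.005,-0.01,0,-1],[-0.2,-5,0,0.004,-0.005,0,-1],[-0.2,-4,0,0,0,0,-1],[-0.2,-3,0,0,0,0,-1]]}}

```text
time_s: 16.48
eef_pos: [613.4, -73.8, 13.0]
ee_rot: [-0.001, 0.72, 0.694, -0.002]
force: [-0.5, 4.0, 2.9]
grip_width: 0.0
```

Emit:
{"fn": "play_rows", "kwargs": {"plan": [[-0.1,-3,-0.3,0,0,0,-1],[-0.1,-3,-0.3,0,0,0,-1]]}}

```text
time_s: 16.65
eef_pos: [613.2, -80.2, 12.7]
ee_rot: [-0.001, 0.72, 0.694, -0.002]
force: [0.5, 6.3, 5.4]
grip_width: -0.001
```

Emit:
{"fn": "play_rows", "kwargs": {"plan": [[-0.1,-2.5,-0.3,0,0,0,-1],[-0.1,-2.5,-0.3,0,0,0,-1]]}}

```text
time_s: 16.82
eef_pos: [613.4, -81.1, 12.7]
ee_rot: [-0.004, 0.721, 0.693, 0.001]
force: [0.8, 22.2, 9.7]
grip_width: -0.001
```

The drawer stopped at TCP y=−81, as predicted, with the force up to 22 N. I'll back off and check.

Emit:
{"fn": "play_rows", "kwargs": {"plan": [[0,5,0,0,0,0,-1],[0,20,0,0,0,0,-1],[0,30,10,0,0,0,-1],[0,35,20,0,0,0,-1],[0,25,30,0,0,0,-1]]}}

```text
time_s: 17.23
eef_pos: [609.2, 30.8, 67.0]
ee_rot: [-0.007, 0.723, 0.691, -0.005]
force: [-0.8, -0.3, -0.4]
grip_width: -0.001
```

Emit:
{"fn": "play_rows", "kwargs": {"plan": [[-20,25,25,0,0,0,-1],[-25,30,0,0,0,0,-1],[-25,30,0,0,0,0,-1],[0,0,0,0,0,0,-1],[0,0,0,0,0,0,-1]]}}

```text
time_s: 17.65
eef_pos: [538.0, 120.3, 98.0]
ee_rot: [-0.002, 0.721, 0.693, -0.004]
force: [0.4, -0.7, -0.4]
grip_width: -0.002
```

```bash
python3 - <<'E'
from h import *
print(sense()['eef_pos'])
d=cap('top','top9');e=cap('scene','scene9')
cv2.imwrite('pics/f1.png',np.hstack([cv2.resize(d['img'][190:290,335:435],(400,400),interpolation=cv2.INTER_CUBIC),cv2.resize(e['img'][190:290,220:320],(400,400),interpolation=cv2.INTER_CUBIC)]))
# other things unmoved? compare with first pictures
for n,i in(('top',d),('scene',e)):
    a=cv2.imread(f'pics/{n}0.png'); D=(cv2.absdiff(a,i['img']).max(2)>45).astype(np.uint8)
    D=cv2.morphologyEx(D,cv2.MORPH_OPEN,np.ones((3,3)))
    print(n,[s.tolist() for s in cv2.connectedComponentsWithStats(D)[2][1:] if s[4]>15])
E
```

```text
[538.02834985 120.28582603  98.03880399]
top [[208, 210, 73, 31, 444], [39, 214, 252, 266, 20204], [374, 219, 6, 30, 113], [255, 234, 5, 5, 19], [211, 243, 22, 22, 213], [225, 255, 45, 21, 415], [238, 324, 6, 7, 30], [220, 336, 5, 4, 17], [230, 341, 11, 7, 43], [274, 348, 291, 132, 18067], [270, 426, 19, 32, 281], [581, 437, 59, 43, 1569], [462, 454, 4, 4, 16], [282, 470, 11, 10, 105], [337, 471, 15, 9, 90]]
scene [[94, 0, 40, 54, 916], [293, 0, 27, 34, 368], [424, 0, 39, 17, 535], [386, 13, 24, 32, 495], [361, 21, 6, 10, 40], [139, 26, 20, 23, 187], [347, 26, 18, 36, 273], [301, 40, 12, 18, 136], [366, 44, 89, 29, 1278], [347, 70, 14, 11, 92], [374, 74, 44, 44, 1364], [358, 82, 19, 43, 476], [357, 88, 112, 169, 8688], [308, 96, 9, 11, 54], [316, 106, 41, 13, 397], [137, 114, 228, 70, 7691], [255, 193, 16, 16, 183], [356, 239, 84, 45, 1169], [257, 246, 7, 18, 59], [382, 253, 37, 15, 415], [441, 252, 7, 8, 47], [361, 260, 19, 10, 130]]
```

View pics/f1.png

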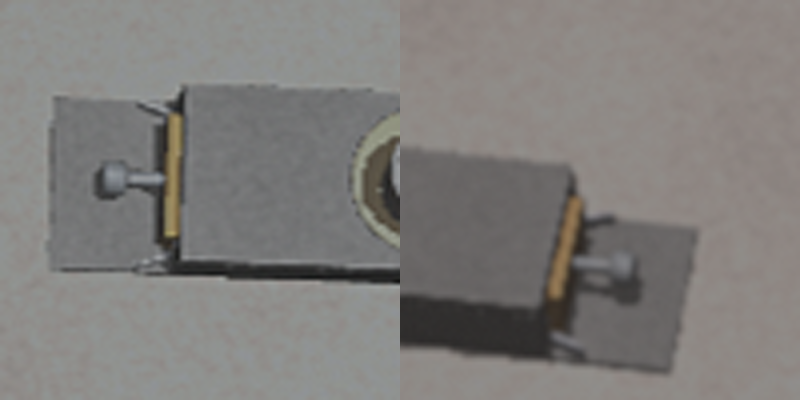

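```bash
python3 - <<'E'
from h import *
d=cap('top');e=cap('scene')
print(onz(d,116/4+335-.4,180/4+190-.4,25),onz(e,225/4+220-.4,265/4+190-.4,25))
print(ctrl.finish_job())
E
```

```text
[ 611.3391088  -100.99469862   25.        ] [610.99316263 -98.8945206   25.        ]
the job is handed in; nothing more can be done
None
```

The job is done and handed in after about 18 s of robot time, with the drawer home and the scoop inside it.

**What I did:**
- Gripped the drawer across its side walls and started it tail first about 33 mm into the runners.
- Let go with the front compartment still in the open. A picture showed the drawer straight between the guides.
- Laid the scoop lengthwise in that compartment, cup bottom down. A picture showed it wholly inside, with the cup by the front panel.
- Pushed the drawer home on the knob with the closed fingers.

**Last checks:**
- The push stopped at the predicted point, with the force rising from about 6 N to 22 N.
- In both views the front panel stands against the mouth.
- The knob measures y ≈ −100 mm, and I expected −99.5 mm if home.
- Comparing first and last pictures showed changes only at the arm and its shadow, the drawer, the scoop and the mouth. The changed areas did not cover any of the other things, so they look unmoved.
- The arm was raised clear of everything when I handed in.

No check failed. The two cameras disagreed by 2–5 mm on the line of the unit, which the flared guides took up. I could not see the scoop once the drawer was shut, so its final position inside rests on the earlier picture.

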